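# Fit the ejector disc on the vegetable cutter

## Task

Pick up the steel disc from the tray and fit it on the vegetable cutter: put it over the spindle, turn it until its four holes find the four studs, and let it slide down until it sits flush on the hub all round, then let go. Be gentle: never force the disc down onto the studs, and leave the other things where they are.

Things in the scene. Friction and masses are not known exactly. Their poses are not given: they have to be found in the camera images.
- disc: Round flat steel disc, 150 mm across, 6 mm thick, 0.4 to 0.65 kg, lying grip up in the tray. Origin: centre of the underside, z up. A square bore, 20 mm wide and 36 mm deep, runs up from below into the grip, closed at the top. Four through holes, 11.5 mm diameter, lie 45 mm from the centre on the disc's +x, -x, +y and -y axes.
- grip (a point): Middle of the disc's grip, 36 mm above the underside, axes as the disc: a plain grey upright block, 56 mm long along x, 28 mm wide along y, from the disc's upper face to 50 mm above the underside. Take it by its two long sides.
- tray: Shallow aluminium tray, 300 mm (x) by 240 mm (y), rim 22 mm high, floor 3 mm thick, fixed to the table. Origin: centre of its underside.
- machine: Vegetable cutter, fixed: white housing 240 by 240 mm with a flat deck 100 mm above the table and on it a shallow bowl rim (inside radius 95 mm, top 116 mm above the table). Origin: centre of its underside, z up. In the middle of the bowl is the steel hub with spindle and studs. Disc and machine must never press on one another with more than 30 N.
- seat (a point): Centre of the hub's round face (120 mm across), on the hub's upright axis, 112 mm above the table. The disc is home when its origin is here. The spindle stands here: 18 mm diameter, 30 mm high, the last 8 mm tapering to 8 mm. The hub's drive is stiff: it turns only under some 0.6 N m, so resting on the studs with under about 8 N does not drag it round.
- stud_tips (a point): On the hub's axis, level with the tips of its four studs, 16 mm above its face. Studs: 90 degrees apart, 45 mm from the axis, 9 mm diameter, upper 8 mm tapering to a 4 mm tip. The hub stands at any angle, not measured and unrelated to the machine's yaw: see it in a picture, or feel for it by turning the disc up to a quarter turn, resting lightly on the tips.
- spoon: Steel spoon, 170 mm, lying in the tray beside the disc. Leave alone.
- spice: Small amber jar, 42 mm across, 75 mm high, on the table. Leave alone. Origin: centre of its underside.
- cup: Steel cup, 72 mm across, 80 mm high, on the table. Leave alone. Origin: centre of its underside.

How it is judged:
By the outcome, as a careful person would: the job done as asked, in the order asked, and still so for the second after the job is handed in, with the robot touching nothing.
It also fails if it takes over 72 s, if anything falls off the work surface, if the arm or the gripper's body presses on something with over 40 N, if the wrist force passes 120 N, or if a joint passes its speed limit or range.

## Robot

A 6-joint arm with a two-finger parallel gripper is mounted at the origin on the work surface. World frame = base frame: x ahead of the robot, y to its left, z up, the work surface at z = 0. Lengths are in mm, angles in rad, forces in N, time in s.
With the tool pointing down it reaches from about 300 to 850 mm from the base axis. Payload 4.2 kg.
Tool frame: the origin (TCP) lies on the front face of the gripper's body, between the roots of the fingers; the fingertips stand 78 mm ahead of it and the grasp point (between the pads) lies 60 mm ahead of it (grip_point_offset is the z of the grasp point in the tool frame, in mm); z points along the fingers, y is the line along which they close (so a half turn about z gives the same grasp; the last joint's range is limited). The gripper opens to 91 mm and grips with 3 to 60 N. Pads are 32 mm wide; open, the fingers measure 118 mm over their backs; the gripper's body (76 mm by 178 mm) begins 60 mm behind the grasp point.
Start: joints at [-1.339, 0.32, 1.565, -0, 1.257, -0.02], TCP at [143.261, -556.876, 292.276] pointing down, gripper open.
Joint ranges: [-3.11, 3.11], [-0.84, 2.01], [0.21, 2.61], [-1.34, 4.49], [0.05, 2.63], [-2.56, 2.56]. Speed limits (rad/s): [2.57, 2.57, 3.14, 3.14, 3.14, 3.14].

## Interface

Orientations are given as a unit quaternion [w, x, y, z].
In Python, from workcell import get_obs, grab_frame, job_done, grip_point_offset gives the robot as it stands.
- The arm moves only by the shell command python3 -m creep 'ROWS' [OPENING]. ROWS is JSON, a list of rows, each an object with "xyz": the shift along the world's x, y, z scaled (see below), a list of three; "turn": the turn about the world's z scaled (see below). In form: [{"xyz": [x, y, z], "turn": turn}, ...]. A call has 1 to 12 rows; each row is the pose to reach, as a shift and turn from the pose commanded when the call began, turning the shorter way round; what a row does not reach only later rows make up. The controller multiplies each number of a shift by 150 mm and each number of a turn by 180 degrees. A row lasts 1/12 s, in which the tool goes at most 41.7 mm and 7.16 degrees, less where a joint would pass 70% of its speed; a pose out of reach is approached as far as the arm can. A call with a number of a shift or a turn outside -1 to 1 is refused whole. A call with a gripper value outside its range is refused whole. OPENING is the opening, from -1 (shut) to 1 (fully open), set as the call begins (- or left out, the last holds). The fingers move at their own pace and stop on an object; the grip force is fixed at half the most. Time passes only in rows, so rows that repeat a pose let the fingers close. It gives the time, the measured TCP pose, the force, the opening and the grip force at its end, in the units of the state.
- get_obs(): the state, without advancing time (a new reading comes with each control period).
- grab_frame(name): name is "scene" or "top" or "wrist"; returns a dict with "frame" (384x512x3 uint8, red, green, blue), "camera_matrix" (3x3 intrinsics, pixels), "T" (4x4, takes a point from camera to world coordinates). Camera axes: x right, y down, z forward; pixel columns grow to the right and rows downward; lengths in mm; the calibration is good to about 2 mm. A picture is of the moment at which its call begins. There is no depth.
- job_done(): hands the job in; it is judged then, once.
The state is a dict: "time_s": time; "qpos": joint angles; "joint_vel": joint speeds; "joint_efforts": joint torques, N m; "ee_pos": TCP position; "ee_rot": TCP orientation; "wrist_force": force on the tool from outside, world axes, zero at the start; "ft_torque": the same for the moment, N m; "width": finger opening in mm; "grasp_force": force on a finger pad.
Only numpy, scipy, OpenCV 4.12 (cv2) and the standard library are available. Lean on these libraries where they do the work, as an engineer would, in place of code of your own. Each camera call takes 0.05 s, during which the arm holds its last target. There are 200 camera calls.

## Working session

There is one attempt and no reset: what is moved stays moved. The work goes in short steps, Python scripts to look and compute and a shell command to move; the robot and the scene stay as the last step left them, time stands still between calls to the robot, and variables do not carry over. Pictures are saved under pics/ and viewed, at most 10 in all, crops included, and the job is handed in when it is done.

```bash
mkdir -p pics
cat > h.py <<'E'
import numpy as np, cv2
from workcell import *
def cast(f,uv,z):
    K,T=np.array(f["camera_matrix"]),np.array(f["T"])
    d=T[:3,:3]@np.linalg.inv(K)@[uv[0],uv[1],1]; o=T[:3,3]
    return o+d*(z-o[2])/d[2]
def proj(f,p):
    K,T=np.array(f["camera_matrix"]),np.array(f["T"])
    q=K@(T[:3,:3].T@(np.array(p)-T[:3,3])); return q[:2]/q[2]
def snap(cam,name):
    f=grab_frame(cam); np.savez(f"pics/{name}.npz",**f)
    cv2.imwrite(f"pics/{name}.png",f["frame"][:,:,::-1]); return f
def load(name): return dict(np.load(f"pics/{name}.npz"))
E
python3 - <<'E'
from h import *
a=snap("top","top0");b=snap("scene","sc0")
cv2.imwrite("pics/top0x.png",cv2.resize(a["frame"][:,:,::-1],(800,600)))
print(a["T"],a["camera_matrix"],b["T"][:3,3]);o=get_obs();print(o["ee_rot"],o["wrist_force"],grip_point_offset)
E
```

```text
[[-2.49120829e-02 -9.90725707e-01  1.33573804e-01  4.60807088e+02]
 [-9.99683515e-01  2.51564847e-02  1.42075135e-04 -1.85809921e+01]
 [-3.50100485e-03 -1.33527991e-01 -9.91038858e-01  9.16591103e+02]
 [ 0.00000000e+00  0.00000000e+00  0.00000000e+00  1.00000000e+00]] [[395.08366625   0.         253.49746088]
 [  0.         395.08366625 192.3359828 ]
 [  0.           0.           1.        ]] [1052.44670729 -576.45349665  644.56875412]
[-7.78608983e-04  9.92083431e-01  1.25578068e-01 -9.42321016e-05] [ 0.65011308 -0.59534457  0.26578272] 59.5
```

View pics/top0x.png

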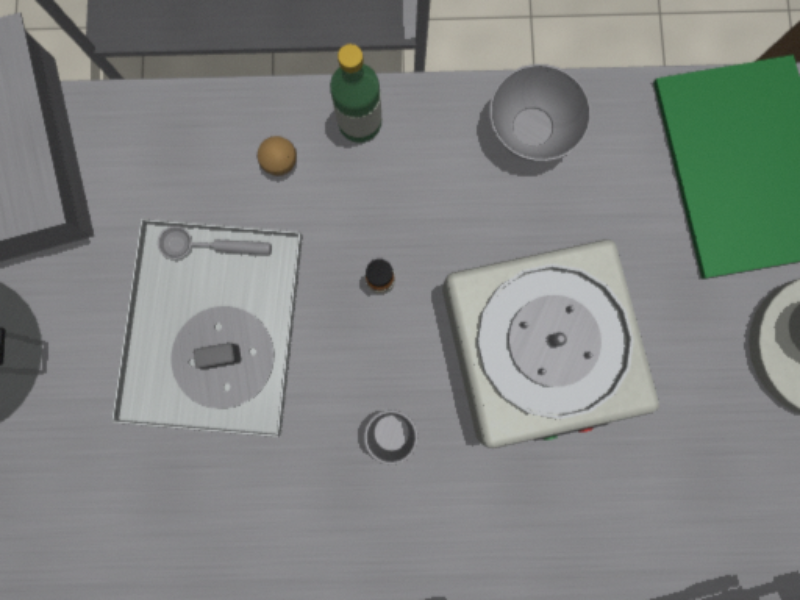

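Run:
```python
from h import *
from scipy.spatial.transform import Rotation as R
f=load("top0");g=f["frame"];s=1.5625
c=lambda u,v,z:cast(f,(u/s,v/s),z)[:2].round(1)
print("disc holes mean",np.mean([c(u,v,9) for u,v in[(219,327),(253,352),(228,387),(193,362)]],0), "grip top",c(216,355,53),
 "grip ends",c(195,357,53),c(238,353,53))
t=[c(u,v,128) for u,v in [(569,309),(523,324),(542,371),(588,354)]]
print("studs",t,np.mean(t,0)); print("cup",c(390,433,80),"spice",c(380,270,75))
t=np.array(t);d=t-t.mean(0);print(np.degrees(np.arctan2(d[:,1],d[:,0]))%90, np.hypot(*d.T))
o=get_obs();q=o["ee_rot"];M=R.from_quat([q[1],q[2],q[3],q[0]]).as_matrix();print(M.round(3))
w=snap("wrist","w0");T=w["T"];print((M.T@(T[:3,3]-o["ee_pos"])).round(1),(M.T@T[:3,:3]).round(3),w["camera_matrix"][0,0])
```

```text
disc holes mean [506.125 237.1  ] grip top [506.9 234.9] grip ends [504.8 264.2] [508.9 204.1]
studs [array([ 550.5, -240.4]), array([ 532.6, -180.3]), array([ 472.2, -201.2]), array([ 492.2, -260.9])] [ 511.875 -220.7  ]
cup [396.2  -5.9] spice [617.4   2.8]
[62.97694693 62.84240094 63.82618858 63.92158626] [43.35874335 45.40578845 44.20809456 44.75651489]
[[ 0.968  0.249 -0.   ]
 [ 0.249 -0.968  0.002]
 [ 0.    -0.002 -1.   ]]
[ 72.7  -0.2 -92.9] [[ 0.    -0.965 -0.261]
 [ 1.    -0.001  0.002]
 [-0.002 -0.261  0.965]] 276.2269053904502
```

```bash
C="python3 -m creep"
python3 -m creep '[{"xyz":[0.82,0.747,0],"turn":0.0907},{"xyz":[0.82,0.747,0],"turn":0.0907},{"xyz":[0.82,0.747,0],"turn":0.0907},{"xyz":[0.82,0.747,0],"turn":0.0907},{"xyz":[0.82,0.747,0],"turn":0.0907}]' 1
python3 -m creep '[{"xyz":[0.82,0.747,0],"turn":0.0907},{"xyz":[0.82,0.747,0],"turn":0.0907},{"xyz":[0.82,0.747,0],"turn":0.0907},{"xyz":[0.82,0.747,0],"turn":0.0907},{"xyz":[0.82,0.747,0],"turn":0.0907}]'
python3 -m creep '[{"xyz":[0.82,0.747,0],"turn":0.0907},{"xyz":[0.82,0.747,0],"turn":0.0907},{"xyz":[0.82,0.747,0],"turn":0.0907},{"xyz":[0.82,0.747,0],"turn":0.0907},{"xyz":[0.82,0.747,0],"turn":0.0907},{"xyz":[0.82,0.747,0],"turn":0.0907},{"xyz":[0.82,0.747,0],"turn":0.0907},{"xyz":[0.82,0.747,0],"turn":0.0907}]'
python3 - <<'E'
from h import *
f=snap("wrist","w1");cv2.imwrite("pics/w1x.png",cv2.resize(f["frame"][:,:,::-1],(800,600)))
o=get_obs();print(o["time_s"],o["ee_pos"],o["ee_rot"],o["qpos"])
E
```

```text
time_s: 0.57
ee_pos: [270.2, -440.3, 292.1]
ee_rot: [-0.001, 0.963, 0.268, 0.002]
wrist_force: [-0.9, 0.0, -0.4]
width: 91.4
grasp_force: 0.0
time_s: 0.98
ee_pos: [393.3, -328.7, 292.1]
ee_rot: [-0.001, 0.916, 0.402, 0.002]
wrist_force: [-0.5, 0.5, 0.7]
width: 90.7
grasp_force: 0.0
time_s: 1.65
ee_pos: [511.2, -221.9, 292.1]
ee_rot: [-0.0, 0.851, 0.525, -0.0]
wrist_force: [0.0, -0.2, -0.3]
width: 91.1
grasp_force: 0.0
1.7 [ 511.18409155 -221.99025929  292.23816332] [-2.33388327e-05  8.51319144e-01  5.24648105e-01 -2.83002118e-04] [-4.30124399e-01  2.91944300e-01  1.60495255e+00 -4.69618573e-04
  1.24504880e+00  3.62188272e-02]
```

View pics/w1x.png

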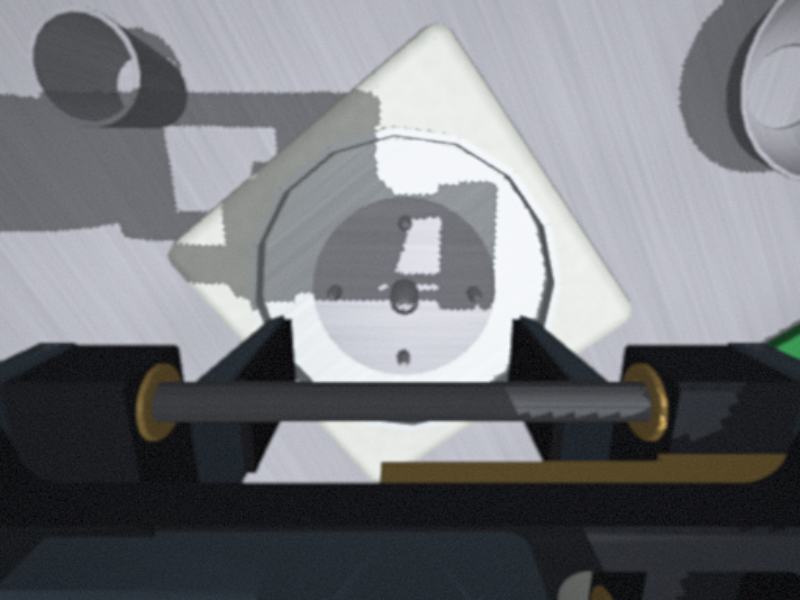

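```bash
python3 -m creep '[{"xyz":[0,0.765,0],"turn":0.0425},{"xyz":[0,0.765,0],"turn":0.0425},{"xyz":[0,0.765,0],"turn":0.0425}]' >/dev/null
python3 -m creep '[{"xyz":[0,0.765,0],"turn":0.0425},{"xyz":[0,0.765,0],"turn":0.0425},{"xyz":[0,0.765,0],"turn":0.0425}]' >/dev/null
python3 -m creep '[{"xyz":[0,0.765,0],"turn":0.0425},{"xyz":[0,0.765,0],"turn":0.0425},{"xyz":[0,0.765,0],"turn":0.0425}]' >/dev/null
python3 -m creep '[{"xyz":[-0.03,0.765,-0.6],"turn":0.0425},{"xyz":[-0.03,0.765,-0.6],"turn":0.0425},{"xyz":[-0.03,0.765,-0.6],"turn":0.0425},{"xyz":[-0.03,0.765,-0.6],"turn":0.0425},{"xyz":[-0.03,0.765,-0.6],"turn":0.0425},{"xyz":[-0.03,0.765,-0.6],"turn":0.0425},{"xyz":[-0.03,0.765,-0.6],"turn":0.0425}]'
python3 - <<'E'
from h import *
f=snap("wrist","w2");cv2.imwrite("pics/w2x.png",cv2.resize(f["frame"][:,:,::-1],(800,600)))
g=load("w1")["frame"][120:245,195:325,::-1]
cv2.imwrite("pics/w1c.png",cv2.resize(g,None,fx=4.8,fy=4.8,interpolation=2))
E
```

```text
time_s: 3.03
ee_pos: [508.4, 236.9, 203.2]
ee_rot: [0.001, 0.682, 0.731, 0.0]
wrist_force: [-0.2, -0.2, 0.3]
width: 91.4
grasp_force: 0.0
```

View pics/w2x.png

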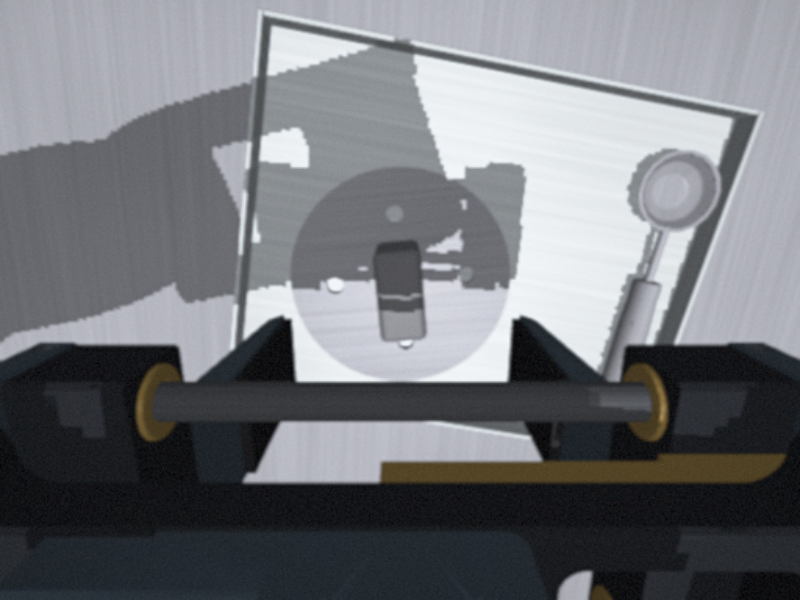

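View pics/w1c.png

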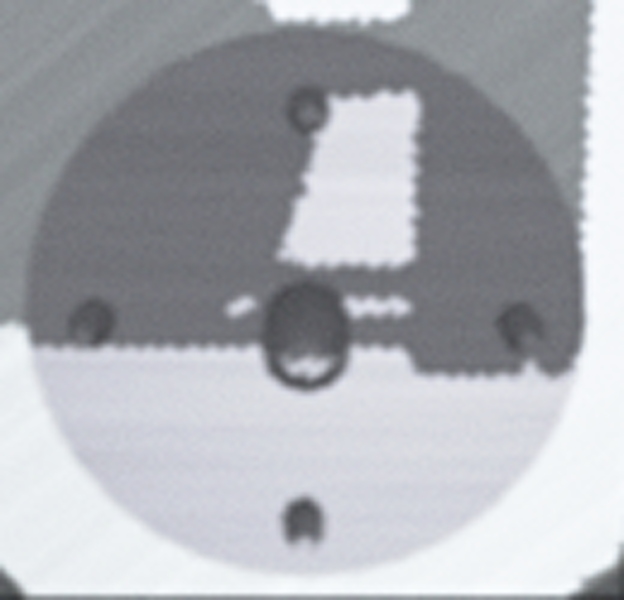

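Run:
```python
from h import *
f1=load("w1");f2=load("w2")
p1=lambda u,v:((u+.5)/4.8+195-.5,(v+.5)/4.8+120-.5)
p2=lambda u,v:((u+.5)/1.5625-.5,(v+.5)/1.5625-.5)
e=np.array([cast(f1,p1(*p),112)[:2] for p in[(27,300),(583,300),(305,28),(310,573)]])
c=(e[0]+e[1]+e[2]+e[3])/4;print("hub",e.round(1),c,np.hypot(*(e[0]-e[1])),np.hypot(*(e[2]-e[3])))
st=[(92,322),(520,325),(308,110),(303,520)]
for z in(114,120,126):
  S=np.array([cast(f1,p1(*p),z)[:2] for p in st]);m=S.mean(0);d=S-m
  print(z,"studs c",m.round(1),np.hypot(*d.T).round(1),(np.degrees(np.arctan2(d[:,1],d[:,0]))%90).round(1))
for z in(112,134,142): print("axis at",z,(np.array(proj(f1,(*c,z)))-[195,120])*4.8)
H=np.array([cast(f2,p2(*p),9)[:2] for p in[(394,214),(335,284),(466,273)]]);cc=(H[1]+H[2])/2
d=H-cc;print("disc c",cc.round(1),np.hypot(*d.T).round(1),(np.degrees(np.arctan2(d[:,1],d[:,0]))%90).round(1))
E=np.array([cast(f2,p2(*p),9)[:2] for p in[(290,277),(511,275),(402,167),(403,380)]]);print("edge",E.mean(0).round(1),np.hypot(*(E[0]-E[1])),np.hypot(*(E[2]-E[3])))
G=np.array([cast(f2,p2(*p),53)[:2] for p in[(374,250),(418,250),(425,338),(381,341)]]);print("grip",G.mean(0).round(1));l=(G[0]+G[1]-G[2]-G[3])/2;print(np.hypot(*l),np.degrees(np.arctan2(l[1],l[0])))
o=get_obs();print(o["ee_pos"],np.degrees(2*np.arctan2(o["ee_rot"][2],o["ee_rot"][1])))
```

```text
hub [[ 460.7 -192.7]
 [ 566.2 -245.8]
 [ 538.8 -168.7]
 [ 486.1 -276.5]] [ 512.94434881 -220.93875728] 118.13946471710324 119.92223316333217
114 studs c [ 511.5 -223.5] [45.3 45.4 45.  45. ] [62.9 62.9 62.8 62.6]
120 studs c [ 512.2 -222. ] [44.3 44.4 44.  44. ] [62.9 62.9 62.8 62.6]
126 studs c [ 512.9 -220.5] [43.3 43.4 43.  43. ] [62.9 62.9 62.8 62.6]
axis at 112 [304.44350709 305.97525993]
axis at 134 [305.16945893 334.32454724]
axis at 142 [305.46360991 345.81149499]
disc c [506.7 241.4] [43.8 45.  45. ] [9.3 8.8 8.8]
edge [507.6 241.6] 150.89882799905718 149.466205277232
grip [506.4 241.4]
54.572380220099426 98.14914836770055
[508.57137504 236.82258545 203.58450789] 93.89095063457614
```

```bash
python3 -m creep '[{"xyz":[-0.013,0.031,-0.2],"turn":0.027},{"xyz":[-0.013,0.031,-0.45],"turn":0.027},{"xyz":[-0.013,0.031,-0.6],"turn":0.027},{"xyz":[-0.013,0.031,-0.68],"turn":0.027},{"xyz":[-0.013,0.031,-0.7],"turn":0.027},{"xyz":[-0.013,0.031,-0.7],"turn":0.027},{"xyz":[-0.013,0.031,-0.7],"turn":0.027},{"xyz":[-0.013,0.031,-0.7],"turn":0.027}]'
python3 -c '
from h import *;o=get_obs();print(o["ee_pos"],np.degrees(2*np.arctan2(o["ee_rot"][2],o["ee_rot"][1])))'
```

```text
time_s: 3.75
ee_pos: [507.0, 242.9, 99.0]
ee_rot: [0.001, 0.651, 0.759, 0.002]
wrist_force: [-0.8, 0.3, -0.5]
width: 91.1
grasp_force: 0.0
[506.95129918 242.86533711  99.02786877] 98.81925907585786
```

```bash
python3 -m creep '[{"xyz":[0,-0.008,0],"turn":0},{"xyz":[0,-0.008,0],"turn":0},{"xyz":[0,-0.008,0],"turn":0},{"xyz":[0,-0.008,0],"turn":0},{"xyz":[0,-0.008,0],"turn":0},{"xyz":[0,-0.008,0],"turn":0},{"xyz":[0,-0.008,0],"turn":0},{"xyz":[0,-0.008,0],"turn":0},{"xyz":[0,-0.008,0],"turn":0},{"xyz":[0,-0.008,0],"turn":0}]' -1
python3 -m creep '[{"xyz":[0,0,0],"turn":0},{"xyz":[0,0,0],"turn":0},{"xyz":[0,0,0.05],"turn":0},{"xyz":[0,0,0.15],"turn":0},{"xyz":[0,0,0.3],"turn":0},{"xyz":[0,0,0.5],"turn":0},{"xyz":[0,0,0.7],"turn":0},{"xyz":[0,0,0.8],"turn":0},{"xyz":[0,0,0.8],"turn":0},{"xyz":[0,0,0.8],"turn":0},{"xyz":[0,0,0.8],"turn":0}]'
python3 - <<'E'
from h import *
f=snap("wrist","w3");cv2.imwrite("pics/w3x.png",cv2.resize(f["frame"][:,:,::-1],(800,600)))
o=get_obs();print(o["ee_pos"],np.degrees(2*np.arctan2(o["ee_rot"][2],o["ee_rot"][1])),o["wrist_force"],o["ft_torque"])
E
```

```text
time_s: 4.58
ee_pos: [506.2, 241.8, 97.3]
ee_rot: [0.0, 0.65, 0.76, 0.0]
wrist_force: [-0.2, -0.3, -0.7]
width: 27.8
grasp_force: 30.0
time_s: 5.5
ee_pos: [504.4, 241.1, 215.3]
ee_rot: [-0.001, 0.65, 0.76, -0.002]
wrist_force: [-0.6, 0.4, -6.3]
width: 28.0
grasp_force: 30.0
[504.38614356 241.0850489  215.01469463] 98.86633755034192 [-0.50770393  0.47073549 -6.02755241] [-0.05243051 -0.15758954 -0.01866313]
```

View pics/w3x.png

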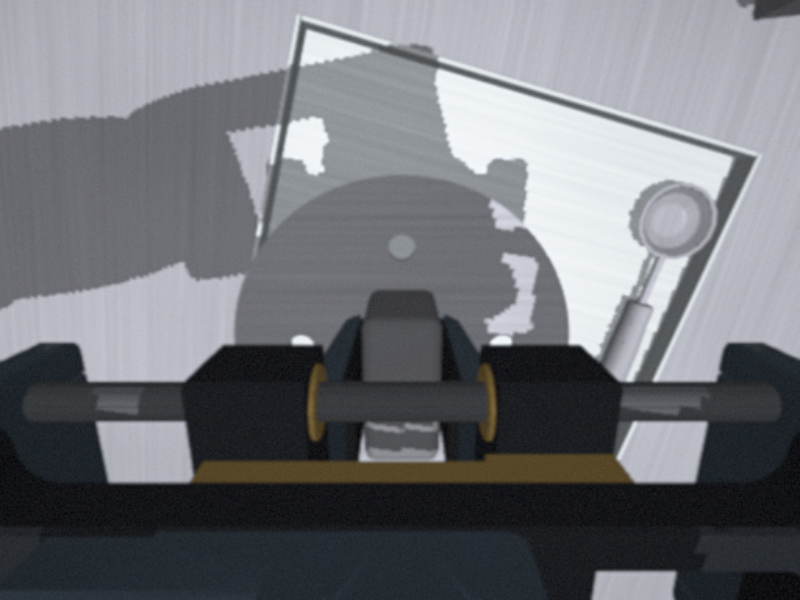

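Run:
```python
from h import *
f=load("w3");p=lambda u,v:((u+.5)/1.5625-.5,(v+.5)/1.5625-.5)
o=np.array([504.39,241.09]);a=np.radians(98.87);ux=np.array([np.cos(a),np.sin(a)]);uy=np.array([ux[1],-ux[0]])
for n,(u,v) in dict(hole=(402,246),top=(402,175),L=(235,335),R=(568,335),hl=(302,342),hr=(501,342)).items():
    q=cast(f,p(u,v),126.7 if n[0]!='x' else 121)[:2]-o; print(n,(q@ux).round(1),(q@uy).round(1))
```

```text
hole 44.2 -1.1
top 73.2 -1.1
L 3.8 -76.1
R 4.1 73.1
hl 0.5 -46.2
hr 0.7 43.4
```

```bash
python3 -m creep '[{"xyz":[0.005,-0.1,0.15],"turn":-0.02},{"xyz":[0.01,-0.25,0.27],"turn":-0.03},{"xyz":[0.017,-0.5,0.3],"turn":-0.05},{"xyz":[0.017,-0.77,0.3],"turn":-0.05}]' >/dev/null
python3 -m creep '[{"xyz":[0.01,-0.26,0],"turn":-0.02},{"xyz":[0.01,-0.52,0],"turn":-0.03},{"xyz":[0.017,-0.77,0],"turn":-0.05}]' >/dev/null
python3 -m creep '[{"xyz":[0.01,-0.26,0],"turn":-0.02},{"xyz":[0.01,-0.52,0],"turn":-0.03},{"xyz":[0.017,-0.77,0],"turn":-0.05}]' >/dev/null
python3 -m creep '[{"xyz":[0.01,-0.26,0],"turn":-0.02},{"xyz":[0.01,-0.5,0],"turn":-0.04},{"xyz":[0.017,-0.67,0],"turn":-0.05},{"xyz":[0.017,-0.75,0],"turn":-0.05},{"xyz":[0.017,-0.77,0],"turn":-0.05},{"xyz":[0.017,-0.77,0],"turn":-0.05},{"xyz":[0.017,-0.77,0],"turn":-0.05},{"xyz":[0.017,-0.77,0],"turn":-0.05}]'
cat > s.py <<'E'
from h import *
o=get_obs();p=np.array(o["ee_pos"]);y=np.degrees(2*np.arctan2(o["ee_rot"][2],o["ee_rot"][1]))
print("t",round(o["time_s"],2),"pos",p.round(2),"yaw",round(y,2),"under",round(p[2]-94.3,1),"F",np.round(o["wrist_force"],1),"M",np.round(o["ft_torque"],2))
d=(np.array([514.6,-221.2])-p[:2])/150;print("need",d.round(4),((62.8-y)/180).round(4))
E
python3 s.py
```

```text
time_s: 7.05
ee_pos: [515.9, -218.7, 261.8]
ee_rot: [-0.001, 0.853, 0.522, -0.0]
wrist_force: [0.6, -0.1, -5.9]
width: 27.7
grasp_force: 30.0
t 7.05 pos [ 515.86 -218.74  261.79] yaw 62.96 under 167.5 F [ 0.6 -0.1 -5.9] M [-0.03 -0.06 -0.01]
need [-0.0084 -0.0164] -0.0009
```

```bash
python3 -m creep '[{"xyz":[-0.008,-0.016,-0.05],"turn":-0.001},{"xyz":[-0.008,-0.016,-0.09],"turn":-0.001},{"xyz":[-0.008,-0.016,-0.1],"turn":-0.001},{"xyz":[-0.008,-0.016,-0.1],"turn":-0.001},{"xyz":[-0.008,-0.016,-0.1],"turn":-0.001},{"xyz":[-0.008,-0.016,-0.1],"turn":-0.001}]' >/dev/null
python3 - <<'E'
from h import *
exec(open("s.py").read())
f=snap("scene","sc1")
u,v=proj(f,(513,-221,130)).astype(int);print(u,v)
g=f["frame"][v-75:v+75,u-100:u+100,::-1];cv2.imwrite("pics/sc1x.png",cv2.resize(g,(800,600),interpolation=2))
E
```

```text
t 7.55 pos [ 514.96 -222.6   247.44] yaw 62.7 under 153.1 F [-0.8  0.3 -6.1] M [ 0.   -0.01  0.02]
need [-0.0024  0.0093] 0.0006
172 225
```

View pics/sc1x.png

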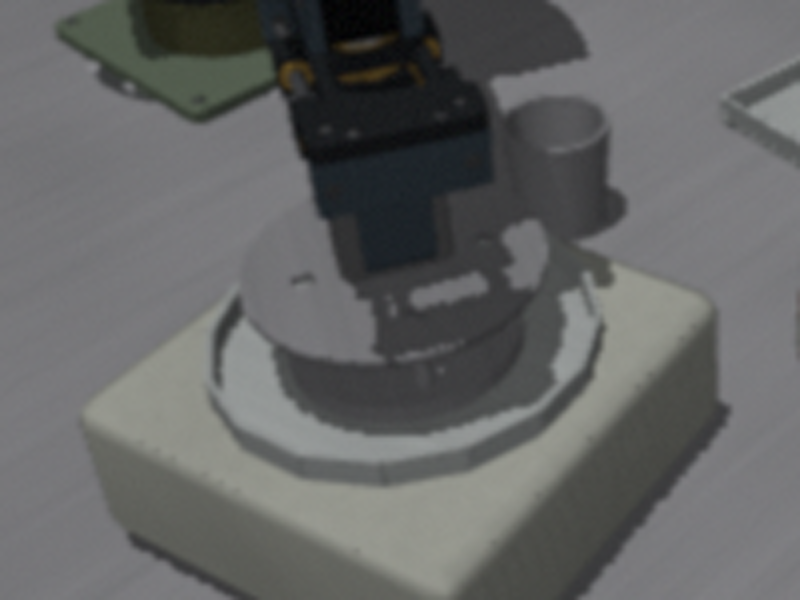

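```bash
python3 -m creep '[{"xyz":[-0.002,0.009,-0.02],"turn":0.0006},{"xyz":[-0.002,0.009,-0.04],"turn":0.0006},{"xyz":[-0.002,0.009,-0.06],"turn":0.0006},{"xyz":[-0.002,0.009,-0.06],"turn":0.0006},{"xyz":[-0.002,0.009,-0.06],"turn":0.0006}]' >/dev/null
python3 s.py
```

```text
t 8.02 pos [ 514.37 -221.26  237.92] yaw 62.79 under 143.6 F [-0.5 -0.1 -6.8] M [-0.06 -0.05  0.  ]
need [0.0015 0.0004] 0.0
```

```bash
python3 -m creep '[{"xyz":[0.001,0,-0.013],"turn":0},{"xyz":[0.001,0,-0.026],"turn":0},{"xyz":[0.001,0,-0.026],"turn":0}]' >/dev/null
python3 s.py
python3 -m creep '[{"xyz":[0,0,-0.013],"turn":0},{"xyz":[0,0,-0.026],"turn":0},{"xyz":[0,0,-0.026],"turn":0}]' >/dev/null
python3 s.py
```

```text
t 8.27 pos [ 514.49 -221.25  233.94] yaw 62.79 under 139.6 F [ 0.   0.2 -6.6] M [-0.03 -0.06  0.03]
need [0.0008 0.0004] 0.0
t 8.52 pos [ 514.45 -221.25  229.98] yaw 62.79 under 135.7 F [-0.8  0.3 -6.1] M [0.03 0.02 0.01]
need [0.001  0.0004] 0.0001
```

```bash
python3 -m creep '[{"xyz":[0,0,-0.007],"turn":0},{"xyz":[0,0,-0.014],"turn":0},{"xyz":[0,0,-0.014],"turn":0}]' >/dev/null
python3 s.py
python3 -m creep '[{"xyz":[0,0,-0.007],"turn":0},{"xyz":[0,0,-0.014],"turn":0},{"xyz":[0,0,-0.014],"turn":0}]' >/dev/null
python3 s.py
```

```text
t 8.77 pos [ 514.55 -221.28  228.17] yaw 62.79 under 133.9 F [ 0.3 -0.4 -5.7] M [-0.   -0.03 -0.01]
need [0.0003 0.0005] 0.0001
t 9.02 pos [ 514.49 -221.23  226.01] yaw 62.79 under 131.7 F [-0.8  0.5 -6.3] M [ 0.05 -0.   -0.04]
need [0.0008 0.0002] 0.0
```

Spindle is in the bore with no side force. Now onto the studs, in small steps.

```bash
python3 -m creep '[{"xyz":[0,0,-0.007],"turn":0},{"xyz":[0,0,-0.014],"turn":0},{"xyz":[0,0,-0.014],"turn":0}]' >/dev/null
python3 s.py
python3 -m creep '[{"xyz":[0,0,-0.007],"turn":0},{"xyz":[0,0,-0.014],"turn":0},{"xyz":[0,0,-0.014],"turn":0}]' >/dev/null
python3 s.py
```

```text
t 9.27 pos [ 514.49 -221.24  223.91] yaw 62.79 under 129.6 F [-1.2  0.5 -6.4] M [ 0.07  0.11 -0.03]
need [0.0007 0.0003] 0.0
t 9.52 pos [ 514.48 -221.22  221.79] yaw 62.79 under 127.5 F [-0.4  0.8 -7.2] M [0.13 0.22 0.  ]
need [0.0008 0.0002] 0.0
```

```bash
python3 -m creep '[{"xyz":[0,0,-0.005],"turn":0},{"xyz":[0,0,-0.01],"turn":0},{"xyz":[0,0,-0.01],"turn":0}]' >/dev/null
python3 s.py
```

```text
t 9.77 pos [ 514.5  -221.24  220.4 ] yaw 62.79 under 126.1 F [-1.5  0.7 -6. ] M [0.15 0.22 0.  ]
need [0.0007 0.0003] 0.0
```

```bash
python3 -m creep '[{"xyz":[-0.003,0.002,-0.005],"turn":0},{"xyz":[-0.003,0.002,-0.01],"turn":0},{"xyz":[-0.003,0.002,-0.01],"turn":0}]' >/dev/null
python3 s.py
python3 -m creep '[{"xyz":[0,0,-0.005],"turn":0},{"xyz":[0,0,-0.01],"turn":0},{"xyz":[0,0,-0.01],"turn":0}]' >/dev/null
python3 s.py
```

```text
t 10.02 pos [ 514.37 -221.1   219.01] yaw 62.79 under 124.7 F [-0.3  0.8 -6. ] M [ 0.05  0.04 -0.02]
need [ 0.0015 -0.0007] 0.0
t 10.27 pos [ 514.34 -221.11  217.45] yaw 62.79 under 123.1 F [-0.4  0.8 -6.4] M [ 0.07  0.04 -0.01]
need [ 0.0017 -0.0006] 0.0
```

```bash
python3 -m creep '[{"xyz":[-0.001,0.002,-0.005],"turn":0},{"xyz":[-0.001,0.002,-0.01],"turn":0},{"xyz":[-0.001,0.002,-0.01],"turn":0}]' >/dev/null
python3 s.py
python3 -m creep '[{"xyz":[0,0,-0.005],"turn":0},{"xyz":[0,0,-0.01],"turn":0},{"xyz":[0,0,-0.01],"turn":0}]' >/dev/null
python3 s.py
```

```text
t 10.52 pos [ 514.23 -220.87  215.98] yaw 62.79 under 121.7 F [-0.1 -1.  -6.7] M [-0.13 -0.05  0.01]
need [ 0.0025 -0.0022] 0.0
t 10.77 pos [ 514.07 -220.79  214.43] yaw 62.79 under 120.1 F [ 0.4 -0.5 -6.9] M [-0.11 -0.04  0.05]
need [ 0.0035 -0.0028] 0.0
```

```bash
python3 -m creep '[{"xyz":[0,0,-0.005],"turn":0},{"xyz":[0,0,-0.01],"turn":0},{"xyz":[0,0,-0.01],"turn":0}]' >/dev/null
python3 s.py
```

```text
t 11.02 pos [ 514.03 -220.76  212.92] yaw 62.79 under 118.6 F [-0.4 -1.2 -6.4] M [-0.18 -0.04  0.01]
need [ 0.0038 -0.0029] 0.0
```

```bash
python3 -m creep '[{"xyz":[0,-0.0015,-0.005],"turn":0},{"xyz":[0,-0.0015,-0.012],"turn":0},{"xyz":[0,-0.0015,-0.012],"turn":0}]' >/dev/null
python3 s.py
python3 -m creep '[{"xyz":[0,0,-0.006],"turn":0},{"xyz":[0,0,-0.012],"turn":0},{"xyz":[0,0,-0.012],"turn":0}]' >/dev/null
python3 s.py
```

```text
t 11.27 pos [ 513.96 -220.84  211.01] yaw 62.79 under 116.7 F [-0.4  0.5 -5.8] M [ 0.03 -0.04 -0.03]
need [ 0.0043 -0.0024] 0.0001
t 11.52 pos [ 513.97 -220.88  209.25] yaw 62.79 under 114.9 F [-0.5  0.3 -6.3] M [-0.05 -0.04 -0.06]
need [ 0.0042 -0.0021] 0.0
```

```bash
python3 -m creep '[{"xyz":[0,0,-0.003],"turn":0},{"xyz":[0,0,-0.006],"turn":0},{"xyz":[0,0,-0.006],"turn":0}]' >/dev/null
python3 s.py
```

```text
t 11.77 pos [ 514.03 -220.93  208.5 ] yaw 62.79 under 114.2 F [-0.5  0.5 -5.8] M [-0.   -0.03  0.03]
need [ 0.0038 -0.0018] 0.0
```

Smooth. Down the last couple of millimetres until the hub takes the weight.

```bash
python3 -m creep '[{"xyz":[0,0,-0.003],"turn":0},{"xyz":[0,0,-0.006],"turn":0},{"xyz":[0,0,-0.006],"turn":0}]' >/dev/null
python3 s.py
python3 -m creep '[{"xyz":[0,0,-0.003],"turn":0},{"xyz":[0,0,-0.005],"turn":0},{"xyz":[0,0,-0.005],"turn":0}]' >/dev/null
python3 s.py
```

```text
t 12.02 pos [ 514.01 -220.94  207.58] yaw 62.79 under 113.3 F [-0.3 -0.3 -7.1] M [ 0.02 -0.03  0.01]
need [ 0.004  -0.0018] 0.0
t 12.27 pos [ 514.03 -220.92  206.85] yaw 62.79 under 112.5 F [ 0.1  0.7 -6.5] M [-0.05 -0.08 -0.01]
need [ 0.0038 -0.0019] 0.0
```

```bash
python3 -m creep '[{"xyz":[0,0,-0.002],"turn":0},{"xyz":[0,0,-0.003],"turn":0},{"xyz":[0,0,-0.003],"turn":0}]' >/dev/null
python3 s.py
```

```text
t 12.52 pos [ 514.05 -220.95  206.41] yaw 62.79 under 112.1 F [ 0.2 -0.  -6. ] M [-0.   -0.08 -0.05]
need [ 0.0037 -0.0017] 0.0
```

```bash
python3 -m creep '[{"xyz":[0,0,-0.003],"turn":0},{"xyz":[0,0,-0.003],"turn":0},{"xyz":[0,0,-0.003],"turn":0}]' >/dev/null
python3 s.py
python3 -m creep '[{"xyz":[0,0,-0.002],"turn":0},{"xyz":[0,0,-0.002],"turn":0},{"xyz":[0,0,-0.002],"turn":0}]' >/dev/null
python3 s.py
```

```text
t 12.77 pos [ 514.08 -220.96  206.25] yaw 62.79 under 111.9 F [-0.2  0.  -4.8] M [ 0.03 -0.    0.01]
need [ 0.0034 -0.0016] 0.0
t 13.02 pos [ 514.1  -220.97  206.25] yaw 62.79 under 112.0 F [-1.9  0.2  0.9] M [ 0.1   0.29 -0.01]
need [ 0.0033 -0.0015] 0.0
```

```bash
python3 -m creep '[{"xyz":[0,0,0],"turn":0},{"xyz":[0,0,0],"turn":0},{"xyz":[0,0,0],"turn":0},{"xyz":[0,0,0],"turn":0},{"xyz":[0,0,0],"turn":0},{"xyz":[0,0,0],"turn":0},{"xyz":[0,0,0],"turn":0},{"xyz":[0,0,0],"turn":0}]' 1
python3 -m creep '[{"xyz":[0,0,0.05],"turn":0},{"xyz":[0,0,0.15],"turn":0},{"xyz":[0,0,0.35],"turn":0},{"xyz":[0,0,0.6],"turn":0},{"xyz":[0,0,0.6],"turn":0},{"xyz":[0,0,0.6],"turn":0},{"xyz":[0,0,0.6],"turn":0},{"xyz":[0,0,0.6],"turn":0}]'
python3 - <<'E'
from h import *
f=snap("scene","sc2");w=snap("wrist","w4")
u,v=proj(f,(513,-221,130)).astype(int)
g=f["frame"][v-75:v+75,u-100:u+100,::-1]
cv2.imwrite("pics/fin.png",np.hstack([cv2.resize(g,(400,300)),cv2.resize(w["frame"][:,:,::-1],(400,300))]))
E
```

```text
time_s: 13.68
ee_pos: [514.0, -220.9, 206.0]
ee_rot: [-0.0, 0.854, 0.521, -0.0]
wrist_force: [-1.0, 0.6, 7.4]
width: 78.3
grasp_force: 3.8
time_s: 14.35
ee_pos: [513.4, -220.7, 294.5]
ee_rot: [-0.001, 0.854, 0.521, -0.001]
wrist_force: [-0.1, 0.7, -0.7]
width: 91.4
grasp_force: 0.0
```

View pics/fin.png

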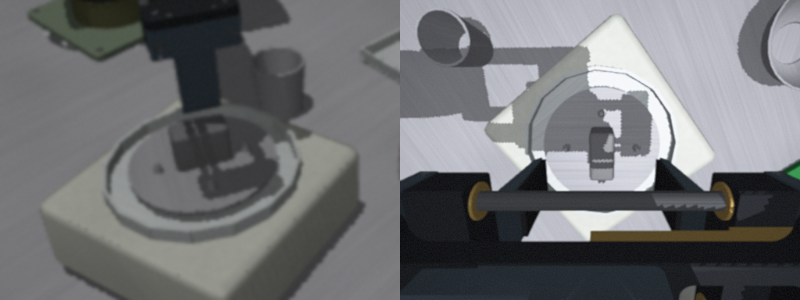

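The scene view shows the disc level inside the bowl. The wrist view shows dark studs in its holes at about (601,113), (567,148) and (637,148), and the gripper is clear.

```bash
python3 -c 'from workcell import *;print(job_done())'
```

```text
the job is handed in; nothing more can be done
None
```

The disc is on the spindle with its holes over the studs. It was lowered without forcing until the hub took its weight (about 7 N, underside reading 112 mm), then released, and the job was handed in at about 14 s; no verdict came back.

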